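Fan out heel lifts for gluing

ROBOT

A 6-joint arm with a two-finger parallel gripper is mounted at the origin on the work surface. World frame = base frame: x ahead of the robot, y to its left, z up, the work surface at z = 0. Lengths are in mm, angles in rad, forces in N, time in s.
With the tool pointing down it reaches from about 400 to 925 mm from the base axis. Payload 12.5 kg.
Tool frame: the origin (TCP) lies midway between the tips of the shut fingers; the grasp point (between the pads) lies 19 mm behind it (env.pinch_z is the z of the grasp point in the tool frame, in mm); z points along the fingers, y is the line along which they close (so a half turn about z gives the same grasp; the last joint's range is limited). The gripper opens to 95 mm and grips with 3 to 60 N. Pads are 20 mm wide; open, the fingers measure 119 mm over their backs; the gripper's body (75 mm by 180 mm) begins 59 mm behind the grasp point.
Start: joints at [1.047, 0.491, 1.559, -0, 1.092, -0.106], TCP at [253.58, 571.265, 214.661] pointing down, gripper open.
Joint ranges: [-3.1, 3.1], [-0.84, 2.19], [0.05, 2.79], [-1.13, 4.28], [0.06, 2.93], [-2.69, 2.69]. Speed limits (rad/s): [2.22, 2.22, 2.79, 3.14, 3.14, 3.14].

INTERFACE

Orientations are given as [roll, pitch, yaw] about the fixed x, y, z axes, in that order (R = Rz(yaw) Ry(pitch) Rx(roll)).
In Python, from cell import env, eyes gives the robot as it stands.
- The arm moves only by the shell command python3 -m inch 'ROWS'. ROWS is JSON, a list of rows, each a list of 3 entries, a list of its own where there are three numbers: the shift along the tool's x, y, z in units of 60 mm (1.0 is 60 mm), then the turn about the tool's z in units of 5 degrees (1.0 is 5 degrees), then the closure, from -1 (fully open) to 1 (shut). In form: [[[tx, ty, tz], turn, claw], ...]. A call has exactly 10 rows; each row shifts and turns the commanded pose from where the row before left it, along the tool's axes as they then stand; what a row does not reach is not made up. A row lasts 1/8 s, in which the tool goes at most 62.5 mm and 10.7 degrees, less where a joint would pass 70% of its speed; a pose out of reach is approached as far as the arm can. A call is refused whole if a number of a shift passes 1 or a number of a turn 1, either way. A call with a gripper value outside its range is refused whole. The fingers move at their own pace and stop on an object; the grip force is fixed at half the most. Time passes only in rows, so rows that do not move let the fingers close, or fill a call up. It gives the time, the measured TCP pose, the force, the opening and the grip force at its end, in the units of the state.
- env.state(): the state, without advancing time (a new reading comes with each control period).
- eyes.read_camera(name): name is "side" or "top"; returns a dict with "pixels" (384x512x3 uint8, red, green, blue), "fx", "fy", "cx", "cy" (pixels), "extrinsics" (4x4, takes a point from world to camera coordinates). Camera axes: x right, y down, z forward; pixel columns grow to the right and rows downward; lengths in mm; the calibration is good to about 2 mm. A picture is of the moment at which its call begins. There is no depth.
- env.job_done(): hands the job in; it is judged then, once.
Trained networks look in a picture, given as the dict that the camera call returned (one of the last four; its "shot" number tells which), for a name from the list of things; names that differ only in an ending like _2 or _b are one class to them, and where a whole thing is asked for, a point or a joint stands for the part that bears it (a point fixed in the world has none). Each returns a list of dicts, best first, with "score" (0 to 1); they miss things now and then, are a little off and sometimes report something else, mostly with a low value. They report only what shows in the picture. A call takes as long as a camera call.
- eyes.boxes_of(name, picture): "centre" ([row, column] in pixels, amid what is visible of it).
- eyes.cut_out(name, picture): "mask" (384x512 bool, what is visible of it) and "centre" ([row, column] in pixels, amid what is visible of it).
- eyes.spot_point(name, picture): "centre" ([row, column] in pixels: a listed point, or the origin of a listed thing).
The state is a dict: "t": time; "joints": joint angles; "qvel": joint speeds; "tau": joint torques, N m; "eef_pos": TCP position; "tcp_rot": TCP orientation; "ft_force": force on the tool from outside, world axes, zero at the start; "moment": the same for the moment, N m; "opening": opening from 0.0 (shut) to 1.0 (fully open); "grip_force": force on a finger pad.
Only numpy, scipy, OpenCV 4.12 (cv2) and the standard library are available. Lean on these libraries where they do the work, as an engineer would, in place of code of your own. Each camera call takes 0.05 s, during which the arm holds its last target. There are 200 camera calls.

TASK

Fan out the square pile of three leather heel lifts in the tray for gluing: leave the bottom one in its seat and push the two above it along the tray, towards its empty end, so that each leaves a strip about 15 mm wide of the lift below bare along its straight edge, all lying flat and in line with the tray. Then lay the fourth lift, which lies on the bench, on top as the next 15 mm step of the fan, with its rounded end pointing the same way as the others. Do not disturb the jar, the glue bottle or the hammer.

Things in the scene. Friction and masses are not known exactly. Their poses are not given: they have to be found in the camera images.
- tray: aluminium tray fixed to the bench, 200 (x) x 78 mm (y); origin: centre of underside; +x towards the empty end. Floor 4 mm thick; 4 mm thick walls all round, tops 9 mm above the bench, 70 mm apart in y. A cross bar as low as the walls (x = -12 to -8 mm) closes off the seat (x = -96 to -12 mm), where the bottom lift lies with 2 mm play. The bottom lift's top is 12 mm above the bench
- lift1: leather heel lift: flat brown D-shaped plate, tan top, 80 (x) x 58 (y) x 8 mm, 30 to 65 g; straight edge at x = -40 mm, sides parallel from x = -40 to 11 mm, rounded end to x = 40 mm; origin: centre of underside, z up; bottom of the pile, lying on the tray floor in the seat (origin at tray x of about -54 mm), its rounded end towards tray +x
- lift2: leather heel lift: flat brown D-shaped plate, tan top, 80 (x) x 58 (y) x 8 mm, 30 to 65 g; straight edge at x = -40 mm, sides parallel from x = -40 to 11 mm, rounded end to x = 40 mm; origin: centre of underside, z up; middle of the pile, starting squarely on lift1, same way round; slides on it by friction only (under 2 N)
- lift3: leather heel lift: flat brown D-shaped plate, tan top, 80 (x) x 58 (y) x 8 mm, 30 to 65 g; straight edge at x = -40 mm, sides parallel from x = -40 to 11 mm, rounded end to x = 40 mm; origin: centre of underside, z up; top of the pile, starting squarely on lift2, same way round; slides by friction only
- lift4: leather heel lift: flat brown D-shaped plate, tan top, 80 (x) x 58 (y) x 8 mm, 30 to 65 g; straight edge at x = -40 mm, sides parallel from x = -40 to 11 mm, rounded end to x = 40 mm; origin: centre of underside, z up; lies alone and flat on the bench away from the tray; can be gripped across its 58 mm width
- lift4_nose (a point): tip of the rounded end of lift4 (40 mm from its origin along its x), at its top face
- jar: bystander: amber glass jar of 68 mm diameter, 85 mm tall, standing; origin at the centre of its underside
- glue_bottle: bystander: blue plastic bottle of 62 mm diameter with a conical nozzle, 175 mm tall, standing; origin at the centre of its underside
- hammer: bystander: hammer 240 mm long lying on the bench, along its own x

How it is judged (in metres and radians):
On the way, in this order (a step that is already met when the one before it is completed fails the run):
1. the three lifts of the pile are fanned: bottom one in its seat, each upper one about 15 mm (9 to 21) along from the one below, flat and in line (x of lift1 in the frame of tray between -0.062 and -0.046 m and z of lift1 in the frame of tray between 0.002 and 0.0065 m and angle between the x axis of each of lift1, lift2, lift3 and the x axis of tray, either way round below 0.16 rad and x of lift2 in the frame of lift1 between 0.009 and 0.021 m and y of lift2 in the frame of lift1 between -0.008 and 0.008 m and z of lift2 in the frame of lift1 between 0.006 and 0.0105 m and angle between each of lift2, lift3's own z axis and vertical below 0.07 rad and x of lift3 in the frame of lift2 between 0.009 and 0.021 m and y of lift3 in the frame of lift2 between -0.008 and 0.008 m and z of lift3 in the frame of lift2 between 0.006 and 0.0105 m), for 0.2 s.
2. the fourth lift lies on top as the next step of the fan (all of step 1 and x of lift4 in the frame of lift3 between 0.009 and 0.021 m and y of lift4 in the frame of lift3 between -0.008 and 0.008 m and z of lift4 in the frame of lift3 between 0.006 and 0.0105 m and angle between the x axis of lift4 and the x axis of tray, either way round below 0.16 rad and angle between lift4's own z axis and vertical below 0.07 rad and x of lift4_nose in the frame of lift3 above 0.04 m), for 0.2 s.
At the end, for the whole second after the job is handed in: lift1 in its seat (within 8 mm); lift2, 3 and 4 each flat on the one before (tilt under 0.07 rad), 9 to 21 mm further along, within 8 mm sideways; all in line with the tray within 0.16 rad, lift4's rounded end the same way as the others; at rest (all of step 2 and linear speed of each of lift1, lift2, lift3, lift4 below 0.02 m/s); the robot touches nothing.
It fails at once if the jar, glue bottle or hammer is moved by more than 25 mm (distance of any of jar, glue_bottle, hammer from where it was at the start of the episode above 0.025 m).
It also fails if it takes over 54 s, if anything falls off the work surface, if the arm or the gripper's body presses on something with over 40 N, if the wrist force passes 120 N, or if a joint passes its speed limit or range.

## Working session

There is one attempt and no reset: what is moved stays moved. The work goes in short steps, Python scripts to look and compute and a shell command to move; the robot and the scene stay as the last step left them, time stands still between calls to the robot, and variables do not carry over. Pictures are saved under pics/ and viewed, at most 10 in all, crops included, and the job is handed in when it is done.

```bash
mkdir -p pics; ls; cat > h.py <<'E'
import numpy as np, cv2
from cell import env, eyes
def ray(p,rc,z):
    E=np.array(p["extrinsics"]);R=E[:3,:3];t=E[:3,3]
    c=-R.T@t; d=R.T@np.array([(rc[1]-p["cx"])/p["fx"],(rc[0]-p["cy"])/p["fy"],1])
    return c+d*(z-c[2])/d[2]
def save(p,n): cv2.imwrite("pics/"+n,cv2.cvtColor(p["pixels"],cv2.COLOR_RGB2BGR))
E
python3 - <<'E'
from h import *
np.set_printoptions(precision=1,suppress=True)
P={n:eyes.read_camera(n) for n in("top","side")}
a=np.vstack([P["top"]["pixels"]]);save(P["top"],"a_top.png");save(P["side"],"a_side.png")
for n,p in P.items():
    print(n,(-np.array(p["extrinsics"])[:3,:3].T@np.array(p["extrinsics"])[:3,3]))
    for k,z in [("tray",0),("lift1",28),("lift4",8),("lift4_nose",8),("jar",0),("glue_bottle",0),("hammer",0)]:
        for r in eyes.spot_point(k,p)[:4]: print(k,round(r["score"],2),np.array(r["centre"]),ray(p,r["centre"],z))
print(env.state())
E
```

```text
pics
top [ 507.9   -4.2 1181. ]
tray 0.72 [218.9 191.1] [548.1 191.3   0. ]
lift1 0.59 [210.3 312.9] [ 564.8 -174.6   28. ]
lift1 0.58 [237.  195.2] [493.6 174.8  28. ]
lift4 0.59 [210.3 312.9] [ 565.8 -177.6    8. ]
lift4 0.58 [237.  195.2] [493.4 177.9   8. ]
lift4_nose 0.83 [197.9 317.2] [ 602.9 -192.     8. ]
lift4_nose 0.57 [142.7 258.2] [777.  -17.6   8. ]
jar 0.79 [175.7 132.6] [684.6 371.    0. ]
glue_bottle 0.71 [141.9 257.3] [781.4 -15.    0. ]
hammer 0.82 [157.9 372. ] [ 723.1 -365.9    0. ]
side [ 212.6 -571.3  742.3]
tray 0.85 [174.9 184.2] [539.1 185.4   0. ]
lift1 0.87 [178.5 171.7] [495.3 163.8  28. ]
lift1 0.83 [261.6 275.5] [ 547.4 -185.4   28. ]
lift1 0.52 [184.9 172.9] [486.7 141.8  28. ]
lift1 0.43 [179.4 168.2] [486.7 166.   28. ]
lift4 0.87 [178.5 171.7] [503.2 184.4   8. ]
lift4 0.83 [261.6 275.5] [ 556.7 -174.6    8. ]
lift4 0.52 [184.9 172.9] [494.3 161.7   8. ]
lift4 0.43 [179.4 168.2] [494.4 186.7   8. ]
lift4_nose 0.83 [257.2 297.4] [ 601.4 -193.5    8. ]
jar 0.88 [119.5 202. ] [704.5 369.    0. ]
glue_bottle 0.76 [184.2 308.7] [776.3 -33.4   0. ]
glue_bottle 0.61 [173.  187.8] [550.3 186.2   0. ]
hammer 0.9 [284.8 398. ] [ 726.2 -364.1    0. ]
hammer 0.35 [181.7 172.2] [501.6 181.2   0. ]
{'t': 0.8, 'joints': array([ 1. ,  0.5,  1.6,  0. ,  1.1, -0.1]), 'qvel': array([ 0., -0.,  0., -0.,  0., -0.]), 'tau': array([ -0. , -61.2, -25.8,   0.1,   0. ,  -0. ]), 'eef_pos': array([253.6, 571.3, 214.7]), 'tcp_rot': array([ 3.1, -0. ,  2.7]), 'ft_force': array([ 0.3, -0. , -0.9]), 'moment': array([ 0., -0., -0.]), 'grip_force': 0.0, 'opening': 0.9962776040128499}
```

View pics/a_top.png

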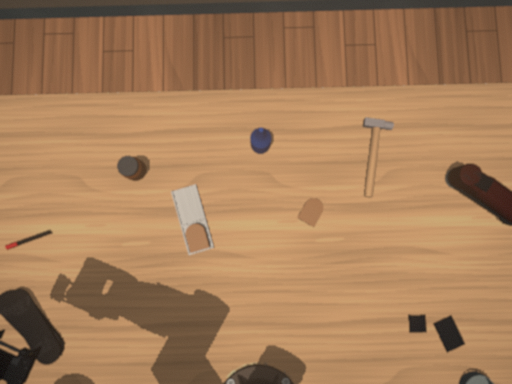

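```bash
cat >> h.py <<'E'
def world_pts(p,rcs,z): return np.array([ray(p,rc,z)[:2] for rc in rcs])
def mask_rect(name,p,near,z):
    """min-area rectangle (world mm) of the mask of name nearest to world point near"""
    best=min(eyes.cut_out(name,p),key=lambda r:np.linalg.norm(ray(p,r["centre"],z)[:2]-near))
    m=best["mask"].astype(np.uint8); rc=np.argwhere(m)
    w=world_pts(p,rc,z).astype(np.float32)
    return cv2.minAreaRect(w),w,best
E
python3 - <<'E'
from h import *
np.set_printoptions(precision=2,suppress=True)
p=cv2.imread("pics/a_top.png")
cv2.imwrite("pics/b.png",cv2.resize(p[170:270,140:340],None,fx=4,fy=4,interpolation=cv2.INTER_CUBIC))
t=eyes.read_camera("top")
print(t["fx"],env.state()["tcp_rot"],env.pinch_z)
for k,near,z in [("tray",(548,191),9),("lift1",(493,176),28),("lift4",(565,-177),8)]:
    r,w,b=mask_rect(k,t,np.array(near),z); print(k,b["score"],r,w.mean(0),len(w)); print(cv2.boxPoints(r))
    cv2.imwrite(f"pics/m_{k}.png",b["mask"].astype(np.uint8)*255)
E
```

```text
388.77554962075806 [3.14 0.   2.72] -18.8
tray 0.58 ((549.6679077148438, 186.120361328125), (192.85321044921875, 76.82035064697266), 15.145966529846191) [582.73 195.34] 982
[[446.56 198.  ]
 [466.63 123.85]
 [652.78 174.24]
 [632.71 248.39]]
lift1 0.76 ((495.27093505859375, 171.47499084472656), (78.9436264038086, 59.826446533203125), 13.95431900024414) [492.9  171.05] 504
[[449.75 190.99]
 [464.18 132.93]
 [540.79 151.96]
 [526.36 210.02]]
lift4 0.78 ((565.1834106445312, -172.48199462890625), (58.83253479003906, 83.96587371826172), 61.392513275146484) [ 562.75 -172.1 ] 503
[[ 514.24 -178.21]
 [ 587.96 -218.41]
 [ 616.13 -166.76]
 [ 542.41 -126.56]]
```

View pics/b.png

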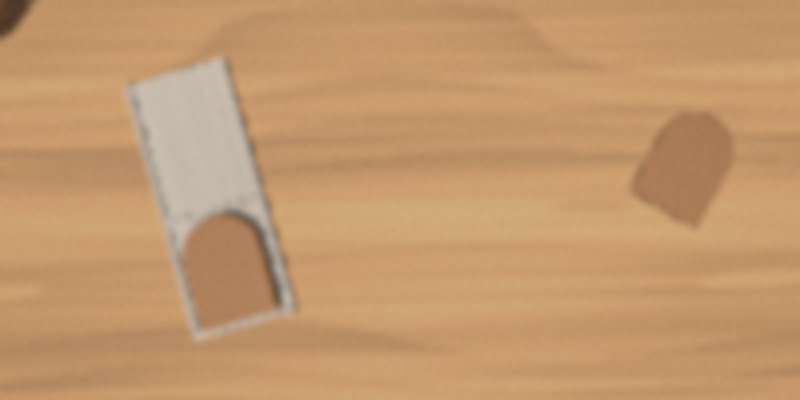

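The close-up shows the tray with corners at about (128,87), (222,57), (296,308) and (197,340). The pile sits in its lower end, rounded end up, and lift4 is on the right at about (683,168), with its rounded end up and to the right. Next I'll refine the poses.

```bash
cat >> h.py <<'E'
from scipy.optimize import minimize
def dshape(n=40):
    a=np.linspace(-np.pi/2,np.pi/2,n)
    return np.vstack([[[-40,-29]],np.c_[11+29*np.cos(a),29*np.sin(a)],[[-40,29]]])
RECT=np.array([[-100,-39],[100,-39],[100,39],[-100,39]],float)
def fit(p,mask,shape,z0,z1,x0,S=4):
    """pose (x,y,yaw) whose prism silhouette best matches the mask"""
    E=np.array(p["extrinsics"]);rc=np.argwhere(mask);r0,c0=rc.min(0)-8;r1,c1=rc.max(0)+9
    M=cv2.resize(mask[r0:r1,c0:c1].astype(np.float32),None,fx=S,fy=S,interpolation=cv2.INTER_LINEAR)
    def cost(v):
        c,s=np.cos(v[2]),np.sin(v[2]);w=shape@np.array([[c,s],[-s,c]])+v[:2]
        q=[]
        for z in(z0,z1):
            X=np.c_[w,np.full(len(w),z)]@E[:3,:3].T+E[:3,3]
            q.append(np.c_[p["fx"]*X[:,0]/X[:,2]+p["cx"]-c0,p["fy"]*X[:,1]/X[:,2]+p["cy"]-r0])
        h=cv2.convexHull(np.vstack(q).astype(np.float32))[:,0]
        I=np.zeros(M.shape,np.uint8)
        cv2.fillConvexPoly(I,np.round(((h+.5)*S-.5)*16).astype(np.int32),255,cv2.LINE_AA,4)
        return np.abs(I/255-M).sum()/S**2
    sim=np.array([x0]*4,float);sim[1,0]+=8;sim[2,1]+=8;sim[3,2]+=.1
    r=minimize(cost,x0,method="Nelder-Mead",options=dict(initial_simplex=sim,xatol=.01,fatol=.01))
    return r.x,r.fun,mask.sum()
def pick(name,p,near,z,thr=60):
    c=[r for r in eyes.cut_out(name,p) if np.linalg.norm(ray(p,r["centre"],z)[:2]-near)<thr]
    return max(c,key=lambda r:r["score"])["mask"] if c else None
E
python3 - <<'E'
from h import *
np.set_printoptions(precision=3,suppress=True)
for n in("top","side"):
    p=eyes.read_camera(n)
    mt=pick("tray",p,(550,187),9,80);ml=pick("lift1",p,(495,172),20);m4=pick("lift4",p,(565,-173),8)
    if ml is not None: print(n,"pile",fit(p,ml,dshape(),9,28,[495,172,.26]))
    if mt is not None and ml is not None:print(n,"tray",fit(p,mt|ml,RECT,0,9,[550,187,.26]))
    hsv=cv2.cvtColor(p["pixels"],cv2.COLOR_RGB2HSV)
    if m4 is not None: print(n,"lift4",fit(p,m4,dshape(),0,8,[565,-173,-.48]))
    if n=="side": cv2.imwrite("pics/c.png",cv2.resize(cv2.cvtColor(p["pixels"],cv2.COLOR_RGB2BGR)[120:310,110:330],None,fx=3,fy=3,interpolation=cv2.INTER_CUBIC))
E
```

```text
top pile (array([495.483, 173.903,   0.263]), np.float64(37.95083486519607), np.int64(506))
top lift4 (array([ 566.026, -174.076,   -0.524]), np.float64(25.970458026960785), np.int64(485))
side pile (array([499.234, 183.372,   0.324]), np.float64(132.26095281862746), np.int64(541))
side tray (array([548.427, 191.799,   0.265]), np.float64(282.6533011642157), np.int64(1608))
side lift4 (array([ 566.953, -170.058,   -0.503]), np.float64(80.79269301470589), np.int64(795))
```

View pics/c.png

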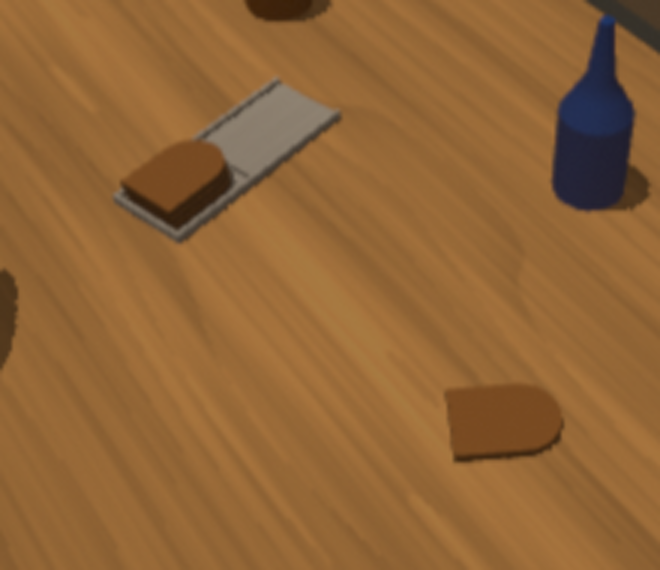

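The side view shows the tray corners at about (118,196), (276,82), (338,116) and (180,240) in the crop. The pile is three lifts high in the left end, and lift4 is at about (503,422) with its rounded end pointing right.

```bash
python3 - <<'E'
from h import *
np.set_printoptions(precision=3,suppress=True)
s=eyes.read_camera("side");t=eyes.read_camera("top")
def corners(p,pts,f,o,z):
    w=np.array([ray(p,((y+.5)/f-.5+o[0],(x+.5)/f-.5+o[1]),z)[:2] for x,y in pts]);print(w);print("c",w.mean(0),"len",[np.linalg.norm(w[i]-w[(i+1)%4]) for i in range(4)],"yaw",[np.arctan2(*(w[a]-w[b])[::-1]) for a,b in((1,0),(2,3))])
corners(s,[(118,192),(276,80),(340,115),(180,237)],3,(120,110),9)
corners(t,[(197,340),(128,87),(222,57),(296,308)],4,(170,140),9)
hsv=cv2.cvtColor(t["pixels"],cv2.COLOR_RGB2HSV)
m=np.zeros((384,512),bool);m[178:260,165:220]=(hsv[178:260,165:220,1]<75)
n,l,st,_=cv2.connectedComponentsWithStats(m.astype(np.uint8));k=1+st[1:,4].argmax()
ml=pick("lift1",t,(495,172),20)
h=cv2.convexHull(np.argwhere((l==k)|ml)[:,::-1].astype(np.int32));I=np.zeros(m.shape,np.uint8);cv2.fillConvexPoly(I,h,1)
print(st[k],fit(t,I>0,RECT,0,9,[550,187,.26]))
for n,p in(("t",t),("s",s)):
    for r in eyes.spot_point("lift4_nose",p)[:1]:print(n,ray(p,r["centre"],8))
# side: top-face-only fits
ml=pick("lift1",s,(495,172),20);print(fit(s,ml,dshape(),28,28,[495,172,.26]))
m4=pick("lift4",s,(565,-173),8);print(fit(s,m4,dshape(),8,8,[565,-173,-.5]))
ml=pick("lift1",t,(495,172),20);print(fit(t,ml,dshape(),28,28,[495,172,.26]))
E
```

```text
[[447.724 200.463]
 [631.766 249.387]
 [651.975 172.754]
 [464.517 122.798]]
c [548.996 186.351] len [np.float64(190.43459142909722), np.float64(79.25286039974876), np.float64(193.99961341496305), np.float64(79.46056725943033)] yaw [np.float64(0.2598191304741624), np.float64(0.2604408707198742)]
[[441.536 196.981]
 [632.468 248.669]
 [653.809 177.052]
 [463.653 122.789]]
c [547.867 186.373] len [np.float64(197.80478393262544), np.float64(74.72925433558886), np.float64(197.74715827468492), np.float64(77.41829951968434)] yaw [np.float64(0.2643761849536153), np.float64(0.27796964650513073)]
[ 171  184   43   71 1235] (array([547.708, 187.795,   0.273]), np.float64(76.36971507352942), np.int64(1834))
t [ 604.48  -191.113    8.   ]
s [ 601.787 -193.084    8.   ]
(array([494.214, 172.347,   0.28 ]), np.float64(30.18952971813725), np.int64(503))
(array([ 564.985, -173.677,   -0.554]), np.float64(45.51437653186275), np.int64(804))
(array([495.234, 172.368,   0.248]), np.float64(40.17986366421569), np.int64(488))
```

```bash
cat >> h.py <<'E'
from scipy.spatial.transform import Rotation as Ro
def togo(target,yaw):
    s=env.state();R=Ro.from_euler("xyz",s["tcp_rot"]);y=s["tcp_rot"][2]
    d=np.array(target)-s["eef_pos"]
    dt=-np.degrees((yaw-y+np.pi)%(2*np.pi)-np.pi)
    print("t",s["t"],"pos",s["eef_pos"].round(1),"rot",s["tcp_rot"].round(3),"F",s["ft_force"].round(1),"open",round(s["opening"],3),"grip",round(s["grip_force"],1))
    print("now-units",(R.inv().apply(d)/60).round(3),"turn",round(dt/5,2),"units-after-turn",((Ro.from_euler("xyz",[np.pi,0,yaw]).inv().apply(d))/60).round(3))
E
python3 -m inch '[[[-0.68,-0.65,0],0,0.37],[[-0.68,-0.65,0],0,0.37],[[-0.68,-0.65,0],0,0.37],[[-0.68,-0.65,0],0,0.37],[[-0.68,-0.65,0],0,0.37],[[-0.68,-0.65,0],0,0.37],[[-0.68,-0.65,0],0,0.37],[[-0.68,-0.65,0],0,0.37],[[0,0,0],-1,0.37],[[0,0,0],-1,0.37]]'
python3 -c "
from h import *
togo([423,152.7,60],0.267+np.pi)"
```

```text
t: 3.05
eef_pos: [425.7, 152.8, 214.7]
tcp_rot: [3.141, 0.0, 2.899]
ft_force: [-0.1, 0.4, 0.6]
opening: 0.32
grip_force: 0.0
t 3.05 pos [425.7 152.8 214.7] rot [3.141 0.    2.899] F [-0.1  0.4  0.6] open 0.32 grip 0.0
now-units [ 0.043 -0.013  2.579] turn -5.84 units-after-turn [0.043 0.01  2.579]
```

```bash

python3 -m inch '[[[0,0,0.4],-1,0.37],[[0,0,0.4],-1,0.37],[[0,0,0.4],-1,0.37],[[0,0,0.4],-1,0.37],[[0,0,0.4],-1,0.37],[[0,0,0.4],-0.84,0.37],[[0.04,0.01,0.4],0,0.37],[[0,0,0.4],0,0.37],[[0,0,0.13],0,0.37],[[0,0,0],0,0.37]]'
python3 -c "
from h import *
togo([456.8,161.9,15],0.267+np.pi)"
```

```text
t: 4.3
eef_pos: [422.9, 153.6, 14.8]
tcp_rot: [3.141, -0.0, -2.875]
ft_force: [1.2, 0.6, -0.2]
opening: 0.317
grip_force: 0.0
t 4.3 pos [422.9 153.6  14.8] rot [ 3.141 -0.    -2.875] F [ 1.2  0.6 -0.2] open 0.317 grip 0.0
now-units [-0.582 -0.016 -0.003] turn -0.01 units-after-turn [-0.582 -0.016 -0.003]
```

```bash

python3 -m inch '[[[-0.1,0,0],0,0.37],[[-0.1,0,0],0,0.37],[[-0.08,0,0],0,0.37],[[-0.06,0,0],0,0.37],[[-0.05,0,0],0,0.37],[[-0.05,0,0],0,0.37],[[-0.05,0,0],0,0.37],[[-0.05,0,0],0,0.37],[[-0.05,0,0],0,0.37],[[0,0,0],0,0.37]]'
cat > look.py <<'E'
from h import *
import sys
np.set_printoptions(precision=3,suppress=True)
z=float(sys.argv[1]);T=np.array([548,186.8]);c,s=np.cos(.267),np.sin(.267)
togo([456.8,161.9,15],.267+np.pi)
for n in("side","top"):
    p=eyes.read_camera(n);m=pick("lift1",p,(515,175),20,90)
    if m is not None:
        v,f,k=fit(p,m,dshape(),z,z,[515,178,.267]);d=v[:2]-T
        print(n,"top lift tray xy",d@[c,s],d@[-s,c],"dyaw",v[2]-.267,f,k)
    if len(sys.argv)>2:cv2.imwrite(f"pics/{sys.argv[2]}_{n}.png",cv2.resize(cv2.cvtColor(p["pixels"],cv2.COLOR_RGB2BGR)[(slice(130,230) if n=="side" else slice(160,260)),130:250],None,fx=5,fy=5,interpolation=cv2.INTER_CUBIC))
E
python3 look.py 28 d
```

```text
t: 5.55
eef_pos: [457.3, 163.0, 14.8]
tcp_rot: [3.142, 0.0, -2.875]
ft_force: [0.6, 0.3, 1.3]
opening: 0.317
grip_force: 0.0
t 5.55 pos [457.3 163.   14.8] rot [ 3.142  0.    -2.875] F [0.6 0.3 1.3] open 0.317 grip 0.0
now-units [ 0.012 -0.016 -0.003] turn -0.01 units-after-turn [ 0.012 -0.016 -0.003]
side top lift tray xy 2.6070595740759135 53.75002755905685 dyaw -0.5333333333333337 60.0 60
top top lift tray xy -42.37847385249475 2.4793396298927064 dyaw -0.2862794266994707 215.05809589460785 221
```

View pics/d_side.png

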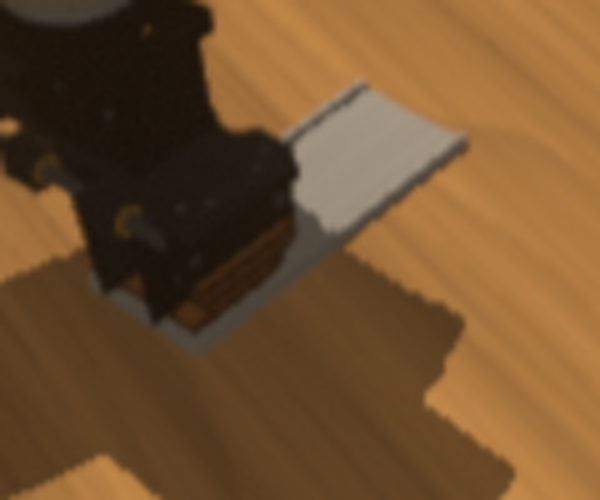

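The side crop shows the fingers behind the straight edge at about (100–170, 290–320), and a narrow strip of lift1 showing at about (185,320). The gripper hides the rest, so I'll push 4 mm more, then back off and measure.

```bash

python3 -m inch '[[[-0.035,0,0],0,0.37],[[-0.035,0,0],0,0.37],[[0,0,0],0,0.37],[[0.2,0,0],0,0.37],[[0.3,0,0],0,0.37],[[0.2,0,-0.4],0,0.37],[[0,0.6,-0.8],0,0.37],[[0,0.8,-0.6],0,0.37],[[0,0.8,-0.6],0,0.37],[[0,0.8,0],0,0.37]]'
python3 look.py 28 e
```

```text
t: 7.0
eef_pos: [372.7, 328.2, 161.3]
tcp_rot: [3.14, 0.004, -2.875]
ft_force: [1.4, 0.3, 0.2]
opening: 0.314
grip_force: 0.0
t 7.0 pos [372.7 328.2 161.3] rot [ 3.14   0.004 -2.875] F [1.4 0.3 0.2] open 0.314 grip 0.0
now-units [-0.612 -3.046  2.437] turn -0.01 units-after-turn [-0.621 -3.043  2.438]
side top lift tray xy -40.220881185381494 -0.6006410026964808 dyaw 0.006223391037304127 52.89220281862745 523
top top lift tray xy -38.00353689375406 -0.0786749943880718 dyaw 0.019386708225924476 27.270266544117646 492
```

```bash
python3 -c "
import cv2,numpy as np
cv2.imwrite('pics/e.png',cv2.resize(np.hstack([cv2.imread('pics/e_side.png'),cv2.imread('pics/e_top.png')])[:,:],(800,333)))"
```

```text
(no output)
```

View pics/e.png

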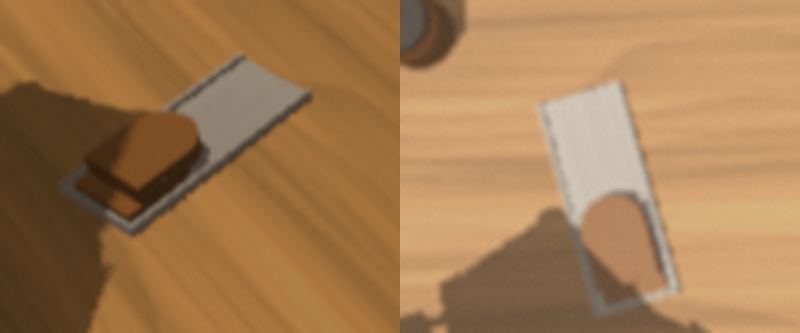

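The side view (left half) shows lift2 and lift3 moved together, leaving a strip of lift1 bare at about (110,195). The pile is still square, about 15 mm along. Next is the upper layer.

```bash
python3 -c "
from h import *
togo([446.7,159.1,23],0.267+np.pi)"
```

```text
t 7.2 pos [372.1 326.6 158.5] rot [-3.141e+00 -1.000e-03 -2.873e+00] F [-0.3 -0.5 -0. ] open 0.313 grip 0.0
now-units [-0.461 -3.02   2.259] turn 0.02 units-after-turn [-0.464 -3.02   2.259]
```

```bash

python3 -m inch '[[[0,-0.75,0],0,0.37],[[0,-0.75,0],0,0.37],[[0,-0.75,0.2],0,0.37],[[0,-0.77,0.3],0,0.37],[[-0.16,0,0.5],0,0.37],[[-0.15,0,0.5],0,0.37],[[-0.15,0,0.4],0,0.37],[[0,0,0.26],0,0.37],[[0,0,0.1],0,0.37],[[0,0,0],0,0.37]]'
python3 -c "
from h import *
togo([548-74.6*.9646,186.8-74.6*.2638,23],0.267+np.pi)"
```

```text
t: 8.45
eef_pos: [447.1, 158.4, 23.2]
tcp_rot: [3.142, -0.001, -2.876]
ft_force: [-0.2, -0.1, 0.4]
opening: 0.318
grip_force: 0.0
t 8.45 pos [447.1 158.4  23.2] rot [ 3.142e+00 -1.000e-03 -2.876e+00] F [-0.2 -0.1  0.4] open 0.318 grip 0.0
now-units [-0.503  0.014  0.002] turn -0.02 units-after-turn [-0.503  0.013  0.003]
```

```bash

python3 -m inch '[[[-0.1,0.01,0],0,0.37],[[-0.1,0,0],0,0.37],[[-0.06,0,0],0,0.37],[[-0.05,0,0],0,0.37],[[-0.05,0,0],0,0.37],[[-0.05,0,0],0,0.37],[[-0.05,0,0],0,0.37],[[-0.045,0,0],0,0.37],[[0,0,0],0,0.37],[[0,0,0],0,0.37]]'
python3 -m inch '[[[0.2,0,0],0,-1],[[0.3,0,-0.2],0,-1],[[0.2,0,-0.8],0,-1],[[0,0.6,-0.8],0,-1],[[0,0.8,-0.6],0,-1],[[0,0.8,-0.6],0,-1],[[0,0.8,0],0,-1],[[0,0,0],0,-1],[[0,0,0],0,-1],[[0,0,0],0,-1]]'
python3 look.py 28 f;python3 -c "
import cv2,numpy as np
cv2.imwrite('pics/f.png',cv2.resize(np.hstack([cv2.imread('pics/f_side.png'),cv2.imread('pics/f_top.png')])[:,:],(800,333)))"
```

```text
t: 9.7
eef_pos: [476.5, 167.7, 23.2]
tcp_rot: [3.142, -0.0, -2.875]
ft_force: [0.3, -2.0, -0.4]
opening: 0.314
grip_force: 0.0
t: 10.95
eef_pos: [388.6, 329.1, 203.2]
tcp_rot: [-3.141, -0.001, -2.876]
ft_force: [-0.2, 0.5, 0.1]
opening: 1.002
grip_force: 0.0
t 10.95 pos [388.6 329.1 203.2] rot [-3.141 -0.001 -2.876] F [-0.2  0.5  0.1] open 1.002 grip 0.0
now-units [-0.369 -2.987  3.137] turn -0.02 units-after-turn [-0.362 -2.988  3.137]
side top lift tray xy -21.970080847699002 -1.851261397394409 dyaw 0.022206306018628053 77.01532628676472 535
top top lift tray xy -22.410176951131987 -0.09837059504688295 dyaw -0.006215680729194095 32.45724571078431 486
```

View pics/f.png

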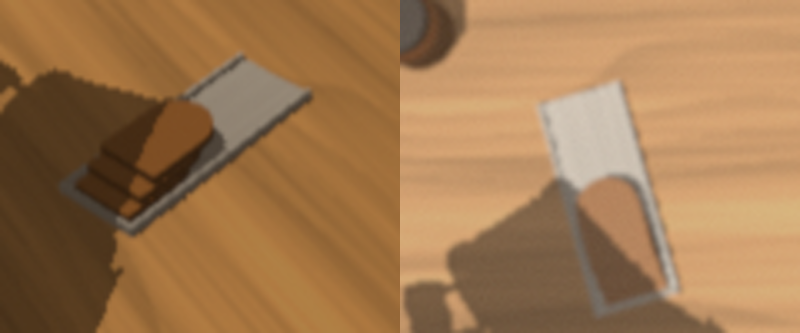

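The side view shows a clean fan: two even bare strips at about (105,197) and (135,178), with the top lift in line. Next is lift4.

```bash
python3 -c "
from h import *
togo([566,-174,83],-0.49+np.pi)"
```

```text
t 11.15 pos [388.9 329.6 203.2] rot [-3.142 -0.    -2.876] F [-0.7  0.2  0. ] open 0.998 grip 0.0
now-units [-0.649 -8.873  2.003] turn 8.65 units-after-turn [-6.554 -6.016  2.003]
```

```bash

python3 -m inch '[[[-0.065,-0.89,0],0,-1],[[-0.065,-0.89,0],0,-1],[[-0.065,-0.89,0],0,-1],[[-0.065,-0.89,0],0,-1],[[-0.065,-0.89,0],0,-1],[[-0.065,-0.89,0],0,-1],[[-0.065,-0.89,0],0,-1],[[-0.065,-0.89,0],0,-1],[[-0.065,-0.89,0],0,-1],[[-0.065,-0.88,0],0,-1]]'
python3 -m inch '[[[0,0,0.2],1,-1],[[0,0,0.2],1,-1],[[0,0,0.2],1,-1],[[0,0,0.2],1,-1],[[0,0,0.2],1,-1],[[0,0,0.2],1,-1],[[0,0,0.2],1,-1],[[0,0,0.2],1,-1],[[0,0,0.2],0.65,-1],[[0,0,0.2],0,-1]]'
python3 -c "
from h import *
np.set_printoptions(precision=3,suppress=True)
togo([566,-174,3],-0.49+np.pi)
for n in('side','top'):
    p=eyes.read_camera(n);m=pick('lift4',p,(566,-174),8)
    if m is not None: print(n,fit(p,m,dshape(),8,8,[566,-174,-.49]))
"
```

```text
t: 12.4
eef_pos: [566.8, -176.3, 203.1]
tcp_rot: [3.141, -0.0, -2.876]
ft_force: [0.3, 0.8, 0.6]
opening: 0.997
grip_force: 0.0
t: 13.65
eef_pos: [566.5, -174.4, 82.6]
tcp_rot: [3.142, -0.0, 2.653]
ft_force: [-0.4, 0.3, 0.1]
opening: 0.998
grip_force: 0.0
t 13.65 pos [ 566.5 -174.4   82.6] rot [ 3.142 -0.     2.653] F [-0.4  0.3  0.1] open 0.998 grip 0.0
now-units [0.011 0.002 1.327] turn 0.02 units-after-turn [0.011 0.002 1.327]
side (array([ 563.577, -174.462,   -0.561]), np.float64(164.99199601715685), np.int64(722))
```

```bash

python3 -m inch '[[[0,0,0.4],0,-1],[[0,0,0.4],0,-1],[[0,0,0.35],0,-1],[[0,0,0.17],0,-1],[[0,0,0],0,-1],[[0,0,0],0,1],[[0,0,0],0,1],[[0,0,0],0,1],[[0,0,0],0,1],[[0,0,0],0,1]]'
python3 -c "
from h import *
togo([566,-174,3],-0.49+np.pi)"
```

```text
t: 15.1
eef_pos: [566.7, -174.1, 4.2]
tcp_rot: [3.141, 0.0, 2.653]
ft_force: [-0.9, -0.6, 2.3]
opening: 0.605
grip_force: 29.9
t 15.1 pos [ 566.7 -174.1    4.2] rot [3.141 0.    2.653] F [-0.9 -0.6  2.3] open 0.605 grip 29.9
now-units [ 0.012 -0.005  0.02 ] turn 0.02 units-after-turn [ 0.012 -0.005  0.02 ]
```

```bash

python3 -m inch '[[[0,0,-0.3],0,1],[[0,0,-0.6],0,1],[[0,0,-0.7],-1,1],[[0,0,0],-1,1],[[0,0,0],-1,1],[[0,0,0],-1,1],[[0,0,0],-1,1],[[0,0,0],-1,1],[[0,0,0],-1,1],[[0,0,0],-1,1]]'
python3 -c "
from h import *
np.set_printoptions(precision=3,suppress=True)
c,s=np.cos(.267),np.sin(.267)
togo([548-8.7*c+.3*s,186.8-8.7*s-.3*c,80],.267+np.pi)
z=env.state()['eef_pos'][2]
for n in('side','top'):
    p=eyes.read_camera(n);m=pick('lift4',p,(566,-174),z)
    for r in eyes.spot_point('lift4_nose',p)[:2]:print(n,'nose',r['score'],ray(p,r['centre'],z+4))
    if m is not None: print(n,fit(p,m,dshape(),z-4,z+4,[566,-174,.2]))
save(eyes.read_camera('side'),'g.png')
"
```

```text
t: 16.35
eef_pos: [566.7, -174.1, 101.2]
tcp_rot: [-3.141, 0.001, -2.929]
ft_force: [-0.8, -0.1, -1.0]
opening: 0.605
grip_force: 29.9
t 16.35 pos [ 566.7 -174.1  101.2] rot [-3.141  0.001 -2.929] F [-0.8 -0.1 -1. ] open 0.605 grip 29.9
now-units [-0.819  5.932  0.352] turn -0.62 units-after-turn [-1.141  5.879  0.354]
side nose 0.72 [ 605.623 -166.472  105.212]
side (array([ 564.068, -171.361,    0.238]), np.float64(233.255246629902), np.int64(760))
```

View pics/g.png

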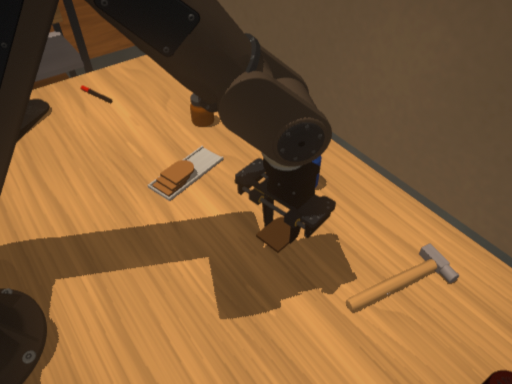

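The side view shows lift4 held level at about (278,235), with the fan intact at about (177,177). Now I'll carry it over.

```bash

python3 -m inch '[[[0,0,0],-0.62,1],[[-0.14,0.73,0],0,1],[[-0.14,0.73,0],0,1],[[-0.14,0.73,0],0,1],[[-0.14,0.73,0],0,1],[[-0.14,0.73,0],0,1],[[-0.14,0.74,0],0,1],[[-0.15,0.74,0],0,1],[[-0.15,0.75,0],0,1],[[0,0,0],0,1]]'
python3 -c "
from h import *
c,s=np.cos(.267),np.sin(.267)
togo([548-8.7*c+.3*s,186.8-8.7*s-.3*c,32.5],.267+np.pi)"
```

```text
t: 17.95
eef_pos: [540.2, 186.9, 100.1]
tcp_rot: [3.141, 0.0, -2.875]
ft_force: [0.2, -0.8, -1.0]
opening: 0.604
grip_force: 29.9
t 17.95 pos [540.2 186.9 100.1] rot [ 3.141  0.    -2.875] F [ 0.2 -0.8 -1. ] open 0.604 grip 29.9
now-units [ 0.021 -0.041  1.126] turn -0.01 units-after-turn [ 0.021 -0.041  1.126]
```

```bash

python3 -m inch '[[[0.02,-0.04,0.3],0,1],[[0,0,0.3],0,1],[[0,0,0.25],0,1],[[0,0,0.15],0,1],[[0,0,0.08],0,1],[[0,0,0.04],0,1],[[0,0,0],0,1],[[0,0,0],0,1],[[0,0,0],0,1],[[0,0,0],0,1]]'
python3 -c "
from h import *
c,s=np.cos(.267),np.sin(.267)
togo([548-8.7*c+.3*s,186.8-8.7*s-.3*c,32.5],.267+np.pi)"
```

```text
t: 19.2
eef_pos: [540.3, 181.8, 33.0]
tcp_rot: [3.142, 0.0, -2.878]
ft_force: [0.3, 0.7, -0.5]
opening: 0.605
grip_force: 29.9
t 19.2 pos [540.3 181.8  33. ] rot [ 3.142  0.    -2.878] F [ 0.3  0.7 -0.5] open 0.605 grip 29.9
now-units [-0.001  0.042  0.008] turn -0.04 units-after-turn [-0.002  0.042  0.008]
```

```bash

python3 -m inch '[[[0,0.04,0],0,1],[[0,0,0.01],0,1],[[0,0,0],0,1],[[0,0,0],0,-1],[[0,0,0],0,-1],[[0,0,0],0,-1],[[0,0,0],0,-1],[[0,0,-0.3],0,-1],[[0,0,-0.6],0,-1],[[0,0,-0.8],0,-1]]'
python3 -m inch '[[[0.3,0.8,-0.3],0,-1],[[0.3,0.8,-0.3],0,-1],[[0.3,0.8,-0.3],0,-1],[[0.3,0.8,0],0,-1],[[0.3,0.8,0],0,-1],[[0,0,0],0,-1],[[0,0,0],0,-1],[[0,0,0],0,-1],[[0,0,0],0,-1],[[0,0,0],0,-1]]'
python3 look.py 36 k;python3 -c "
import cv2,numpy as np
cv2.imwrite('pics/k.png',cv2.resize(np.hstack([cv2.imread('pics/k_side.png'),cv2.imread('pics/k_top.png')])[:,:],(800,333)))"
```

```text
t: 20.45
eef_pos: [539.1, 183.9, 134.6]
tcp_rot: [3.141, -0.002, -2.878]
ft_force: [0.2, 1.2, 0.0]
opening: 0.996
grip_force: 0.0
t: 21.7
eef_pos: [390.5, 391.8, 188.3]
tcp_rot: [3.142, 0.0, -2.879]
ft_force: [1.3, -0.2, 0.5]
opening: 0.999
grip_force: 0.0
t 21.7 pos [390.5 391.8 188.3] rot [ 3.142  0.    -2.879] F [ 1.3 -0.2  0.5] open 0.999 grip 0.0
now-units [-0.071 -3.987  2.888] turn -0.05 units-after-turn [-0.055 -3.988  2.888]
side top lift tray xy -11.288591853371178 -1.1757600216547068 dyaw -0.05819067403879524 35.37206648284314 477
top top lift tray xy -10.806895814459452 -2.341442190201777 dyaw -0.025304420917505316 37.09192708333333 527
```

View pics/k.png

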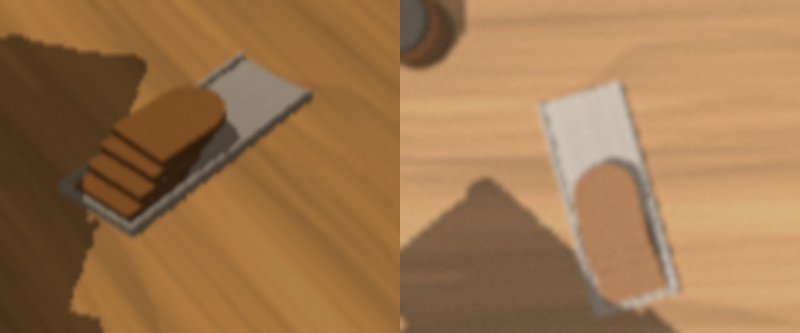

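The side view shows all four lifts fanned, with straight edges visible. The fit puts the top step at only about 12 mm, so I'll check the edges enlarged.

```bash
python3 -c "
from h import *
p=eyes.read_camera('side')
cv2.imwrite('pics/l.png',cv2.resize(cv2.cvtColor(p['pixels'],cv2.COLOR_RGB2BGR)[150:205,145:205],None,fx=10,fy=10,interpolation=cv2.INTER_CUBIC))"
```

```text
(no output)
```

View pics/l.png

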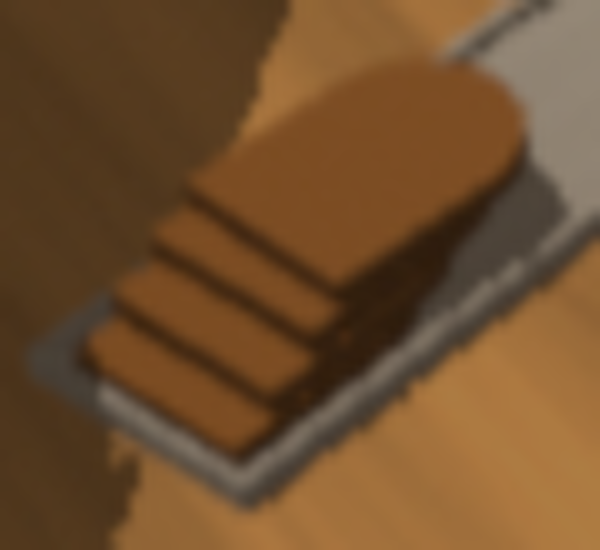

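The enlarged view shows four straight edges, with top-face corners L1 (82,345)-(238,450), L2 (115,292)-(270,393), L3 (152,240)-(315,337) and L4 (188,183)-(340,292).

```bash
python3 -c "
from h import *
p=eyes.read_camera('side');c,s=np.cos(.267),np.sin(.267)
for z,*q in [(12,(82,345),(238,450)),(20,(115,292),(270,393)),(28,(152,240),(315,337)),(36,(188,183),(340,292))]:
    w=np.array([ray(p,((y+.5)/10-.5+150,(x+.5)/10-.5+145),z)[:2] for x,y in q]);d=w-[548,186.8]
    print(z,(d@[c,s]).round(1),(d@[-s,c]).round(1),'mean x,y',(d@[c,s]).mean().round(1),(d@[-s,c]).mean().round(1))
"
```

```text
12 [-90.  -91.4] [ 28.4 -29.4] mean x,y -90.7 -0.5
20 [-76.7 -77.7] [ 29.  -27.9] mean x,y -77.2 0.6
28 [-62.9 -62.2] [ 28.6 -29.1] mean x,y -62.5 -0.3
36 [-47.9 -52.4] [ 29.8 -29.3] mean x,y -50.1 0.3
```

The measured steps are about 13.5, 14.7 and 12.4 mm, and sideways offsets are under about 1 mm. All are inside the limits, and the arm is clear.

```bash
python3 -c "
from cell import env
print(env.job_done())"
```

```text
the job is handed in; nothing more can be done
None
```

The job is handed in with all four lifts fanned in the tray: side-camera steps are about 13.5, 14.7 and 12.4 mm (a coarser fit put the last at about 11 mm; limits 9–21), lift4's rounded end points the same way as the others, and the arm stayed clear of the jar, bottle and hammer; no verdict came back.

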